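# Vent a clamp-lid pressure cooker and hold its clamp lever open

## Robot

A 6-joint arm with a two-finger parallel gripper is mounted at the origin on a cart in front of the work surface, level with it; the furniture and walls round the work are solid. World frame = base frame: x ahead of the robot, y to its left, z up, the work surface at z = 0. Lengths are in m, angles in degrees, forces in N, time in s.
With the tool pointing down it reaches from about 0.35 to 0.975 m from the base axis. Payload 4.9 kg.
Tool frame: the origin (TCP) lies midway between the tips of the shut fingers; the grasp point (between the pads) lies 19 mm behind it (r.tcp_to_grasp is the distance from the TCP to the grasp point, in m); z points along the fingers, y is the line along which they close (so a half turn about z gives the same grasp; the last joint's range is limited). The gripper opens to 85 mm and grips with 20 to 120 N. Pads are 22 mm wide; open, the fingers measure 114 mm over their backs; the gripper's body (76 mm by 85 mm) begins 54 mm behind the grasp point. The pads swing forward as they close: fully open they stand 13 mm farther back than shut.
Start: joints at [-71.104, 3.019, 92.412, -0, 84.569, -6.818], TCP at [0.271, -0.563, 0.231] pointing down, gripper open.
Joint ranges: [-172.51, 172.51], [-57.92, 126.97], [3.15, 148.05], [-58.71, 238.71], [5.1, 150.11], [-179.66, 179.66]. Speed limits (degrees/s): [147.25, 147.25, 180, 180, 180, 180].

## Interface

Orientations are given as a 3x3 rotation matrix whose columns are the frame's x, y, z axes.
In Python, from workcell import r, cams gives the robot as it stands.
- The arm moves only by the tool move_arm, never from a script. Its argument "plan" is a list that holds one entry, the list of rows, each a list of 7 numbers: the shift along the world's x, y, z in m, then the turn, a rotation vector about the world's x, y, z in rad, then the closure, from 0 (fully open) to 1 (shut). In form: [[[dx, dy, dz, rx, ry, rz, fingers], ...]]. A call has 1 to 10 rows; each row is the pose to reach, as a shift and turn from the pose commanded when the call began; what a row does not reach only later rows make up. A row lasts 1/10 s, in which the tool goes at most 50 mm and 8.59 degrees, less where a joint would pass 70% of its speed; a pose out of reach is approached as far as the arm can. A call with a gripper value outside its range is refused whole. The fingers move at their own pace and stop on an object; "newtons" is the grip in N (left out, the last holds). Time passes only in rows, so rows that repeat a pose let the fingers close. It gives the time, the measured TCP pose, the force, the opening and the grip force at its end, in the units of the state.
- r.read_state(): the state, without advancing time (a new reading comes with each control period).
- cams.snapshot(name): name is "side" or "top"; returns a dict with "img" (420x560x3 uint8, red, green, blue), "vertical_fov" (degrees; the focal length in pixels is half the picture's height over the tangent of half this angle, whatever the lens; pixels are square), "cx", "cy" (the principal point, pixels), "distortion" ([k1, k2, p1, p2, k3] as OpenCV has them; the pictures are not rectified), "extrinsics" (4x4, takes a point from world to camera coordinates). Camera axes: x right, y down, z forward; pixel columns grow to the right and rows downward; lengths in m; the calibration is good to about 2 mm. A picture is of the moment at which its call begins. There is no depth.
- r.hand_in(): hands the job in; it is judged then, once.
The state is a dict: "clock": time; "q": joint angles; "dq": joint speeds; "tau": joint torques, N m; "position": TCP position; "tool_rot": TCP orientation; "force": force on the tool from outside, world axes, zero at the start; "torque": the same for the moment, N m; "opening": finger opening in m; "finger_force": force on a finger pad.
Only numpy, scipy, OpenCV 4.12 (cv2) and the standard library are available. Lean on these libraries where they do the work, as an engineer would, in place of code of your own. Each camera call takes 0.05 s, during which the arm holds its last target. There are 200 camera calls.

## Task

The pressure cooker has cooled and I want to ease its lid free. First lift the weight off the vent pipe and stand it upright on the saucer, then flip the red safety catch right over, off the lever, and then pull the black-handled clamp lever all the way up so that both jaws come clear of the rim. The lever springs back, so finish while still holding it up in the gripper; set the weight down rather than drop it, and leave the saucer and the other things on the worktop where they are.

Things in the scene. Friction and masses are not known exactly. Their poses are not given: they have to be found in the camera images.
- cooker: Steel pressure cooker on a cork mat, fixed. Origin: centre of the mat's underside; z up, local -x runs along the lever to its black grip (towards the robot), +y left. Pot 198 mm across, lid 212 mm. Flat lid top 146 mm above the worktop to radius 94 mm. Yoke along y over the lid's middle, 28 mm wide, 161 mm high, 192 mm at the lever hinge. Side handles reach 148 mm out along +y and -y, 78 mm high.
- weight_center (a point): Centre, half-way up, of the loose regulator weight: steel cylinder 26 mm across with a black cap 28 mm across (upper 15 mm), 41 mm tall, about 90 g, hollow foot; z is its axis. It stands over the 7 mm vent pipe on the lid, right of the lever; lift it straight up 12 mm or more to clear the pipe.
- vent_seat (a point): Fixed seat of the weight round the vent pipe, 162 mm above the worktop; the pipe rises 8 mm above it.
- saucer: White loose saucer, 120 mm across, 16 mm high; origin at the centre of its underside, on the worktop. Its flat middle, some 60 mm across, is about 5 mm above the worktop.
- safety_catch (a joint): Angle of the red safety catch (rad): 0 = shut, its nose over the lever blocks it; 1.1 = flipped fully over to the cooker's left (+y) against its stop. It turns about a level axis along the cooker's x through catch_hinge. Slight friction only; tipped past about 0.3 it falls over by its own weight and stays there.
- catch_tab (a point): Middle of the top edge of the red catch's thumb tab (moves with it); shut, it is 225 mm above the worktop and 16.5 mm left of the lever's middle line. Tab 26 mm wide along the cooker's x, 8 mm thick along y, upper 27 mm free; below it the nose (top 198 mm above the worktop) reaches right over the lever. Push the tab's right face to the left.
- catch_hinge (a point): Fixed point on the catch's hinge axis, 152 mm above the worktop under the lever.
- clamp_lever (a joint): Angle of the clamp lever (rad): 0 = down, level, jaws gripping; 1.05 = fully up at its stop, jaws 13 mm outwards. It turns about a level axis along the cooker's y through lever_hinge; raising the grip makes it grow. A spring and its weight pull it down: about 3 N at the grip when down, 6 N fully up. It stops at about 0.1 while the catch is shut.
- lever_grip (a point): Middle of the lever's black grip (it moves with the lever), 92 mm from the hinge axis and 182 mm above the worktop when down. The grip is 24 mm wide along the cooker's y, 15 mm thick, 56 mm long; 28 mm of free height lies under it.
- lever_hinge (a point): Fixed point on the lever's hinge axis, on the middle line of the cooker, 182 mm above the worktop.
- jaw_left (a joint): Outward travel of the left jaw (m), driven by the lever: 0 = gripping under the rim, 0.013 = open.
- jaw_right (a joint): Outward travel of the right jaw (m), driven by the lever: 0 = gripping, 0.013 = open.
- wooden_spoon: Wooden spoon lying near the front edge, 311 x 44 x 14 mm; bystander.
- garlic: Garlic bulb, 60 mm; bystander.
- lemon: Lemon, 83 x 58 x 58 mm; bystander.
- pepper_mill: Brown pepper mill, 58 mm across, 170 mm tall; origin at the centre of its underside, on the worktop; bystander.
- spice_jar_a: Spice jar with black cap, 41 mm across, 105 mm tall; origin at the centre of its underside, on the worktop; bystander.
- tin_small: Small green tin, 57 mm across, 72 mm tall; origin at the centre of its underside, on the worktop; bystander.
Mind the look-alikes: they are no part of the job. There is more than one size of the part that bears weight_center; the job needs the smaller.

How it is judged:
By the outcome, as a careful person would: the job done as asked, in the order asked, and still so for the second after the job is handed in, while the arm keeps its last pose, push and grip.
It also fails if it takes over 70 s, if anything falls off the work surface, if the arm or the gripper's body presses on something with over 40 N, if the wrist force passes 120 N, or if a joint passes its speed limit or range.

## Working session

There is one attempt and no reset: what is moved stays moved. The work goes in short steps, Python scripts to look and compute and a tool call to move; the robot and the scene stay as the last step left them, time stands still between calls to the robot, and variables do not carry over. Pictures are saved under pics/ and viewed, at most 10 in all, crops included, and the job is handed in when it is done.

Besides the shell and the picture viewer there is one more tool, called after ">>>" as name([rows], argument=value, ...), one row to a line, values as JSON. move_arm: Moves the arm, as the interface text tells. Its arguments: {"type":"object","properties":{"plan":{"type":"array","items":{"type":"array","items":{"type":"array","items":{"type":"number"}}}},"newtons":{"type":"number"}},"required":["plan"]}

```bash
ls; mkdir -p pics; cat > h.py <<'E'
import numpy as np, cv2
from workcell import r, cams
def K(s):
    f=s["img"].shape[0]/2/np.tan(np.radians(s["vertical_fov"]/2))
    return np.array([[f,0,s["cx"]],[0,f,s["cy"]],[0,0,1.]])
def ray(s,u,v):
    p=cv2.undistortPoints(np.array([[[u,v]]],float),K(s),np.array(s["distortion"]))[0,0]
    E=np.array(s["extrinsics"]);R=E[:3,:3];t=E[:3,3]
    return -R.T@t, R.T@np.array([p[0],p[1],1])
def onz(s,u,v,z):
    o,d=ray(s,u,v); return o+d*(z-o[2])/d[2]
def tri(a,b):
    A=[];B=[]
    M=np.zeros((3,3));y=np.zeros(3)
    for o,d in(a,b):
        d=d/np.linalg.norm(d);P=np.eye(3)-np.outer(d,d);M+=P;y+=P@o
    return np.linalg.solve(M,y)
def proj(s,p):
    E=np.array(s["extrinsics"])
    return cv2.projectPoints(np.array([p],float),cv2.Rodrigues(E[:3,:3])[0],E[:3,3],K(s),np.array(s["distortion"]))[0][0,0]
def save(s,name,box=None,k=1):
    im=s["img"][...,::-1]
    if box: im=im[box[1]:box[3],box[0]:box[2]]
    cv2.imwrite("pics/"+name,cv2.resize(im,None,fx=k,fy=k,interpolation=cv2.INTER_CUBIC))
E
python3 - <<'E'
from h import *
for n in("side","top"):
    s=cams.snapshot(n); save(s,n+"0.png",k=1.42); o,d=ray(s,280,210); print(n,o,d,s["vertical_fov"])
print(r.read_state()["position"],r.read_state()["tool_rot"],r.tcp_to_grasp)
E
```

```text
pics
side [0.08206972 0.48515687 1.18952224] [ 0.35270107 -0.29732031 -0.88727591] 55.74581662011024
top [0.34562101 0.156261   1.03580567] [ 0.16803858  0.02647221 -0.98547528] 55.602183310776724
[ 0.27099117 -0.56255253  0.23016824] [[ 9.00972879e-01  4.33874971e-01 -6.17283530e-04]
 [ 4.33875355e-01 -9.00971140e-01  1.78362807e-03]
 [ 2.17716933e-04 -1.87482463e-03 -9.99998219e-01]] 0.0187
```

View pics/side0.png

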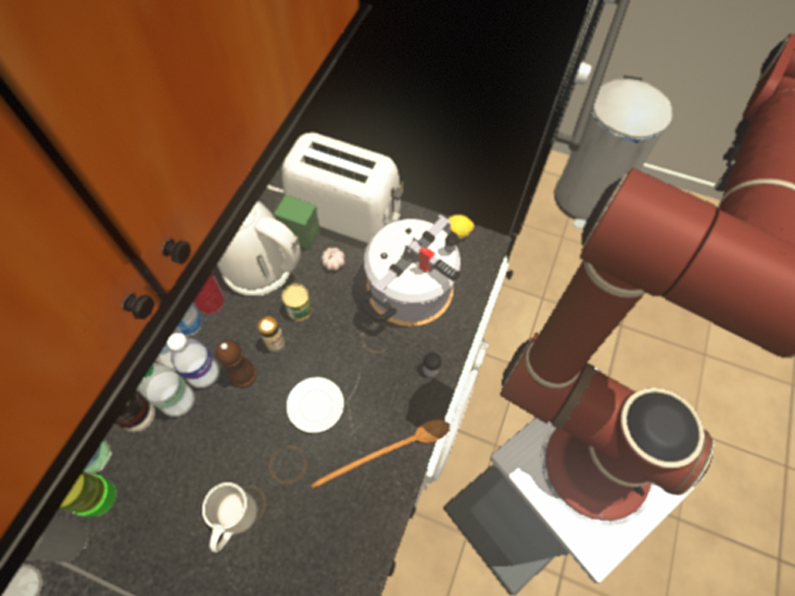

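View pics/top0.png

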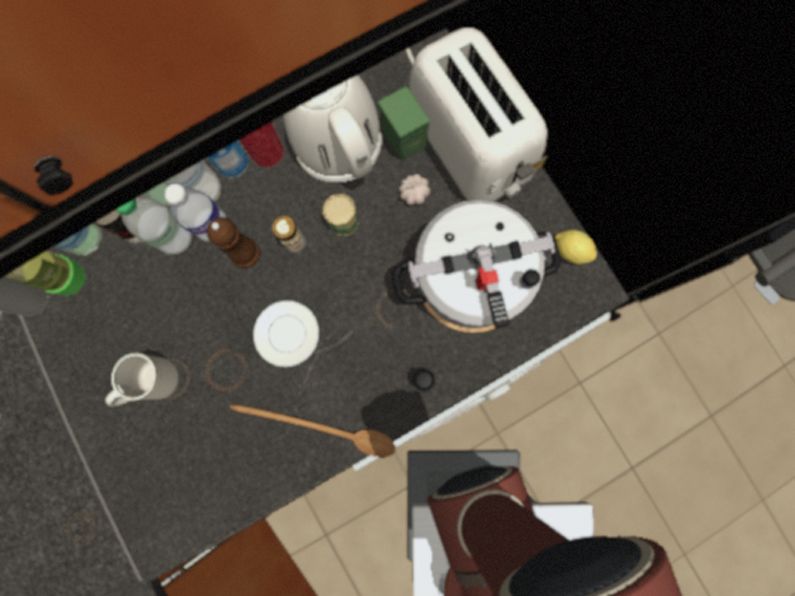

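The top view shows the cooker with its lever grip at (497,308), red catch at (488,278) and saucer at (286,333). There are two weight candidates. One is on the lid at (530,278), right of the lever. The other, which looks larger, stands on the worktop at (424,380). The lid one stands over the vent pipe, so it fits the description. I'll confirm with a crop.

```bash
python3 - <<'E'
from h import *
t=cams.snapshot("top"); s=cams.snapshot("side")
a=cv2.resize(t["img"][130:290,270:430],(480,480),interpolation=cv2.INTER_CUBIC)
b=cv2.resize(s["img"][140:270,240:340],(308,400),interpolation=cv2.INTER_CUBIC)
b=cv2.copyMakeBorder(b,0,80,0,0,cv2.BORDER_CONSTANT)
cv2.imwrite("pics/crop1.png",np.hstack([a,b])[...,::-1])
for n,u,v,z in[("weight",530,278,.19),("decoy",424,375,.04),("grip",497,308,.19),("saucer",287,333,.016),("lidc",480,263,.146),("armL",412,270,.161),("armR",551,246,.161),("hinge",484,252,.192),("lemon",575,247,.03),("mill",222,230,.17),("jar",285,226,.105),("tin",339,208,.072)]:
    print(n,onz(t,u/1.42,v/1.42,z).round(3))
for n,u,v,z in[("saucer",315,405,.016),("weight",450,240,.19),("decoy",432,360,.04)]:
    print(n,onz(s,u/1.42,v/1.42,z).round(3))
E
```

```text
weight [ 0.519 -0.023  0.19 ]
decoy [0.379 0.138 0.04 ]
grip [0.473 0.029 0.19 ]
saucer [0.457 0.386 0.016]
lidc [0.554 0.047 0.146]
armL [0.54  0.157 0.161]
armR [ 0.577 -0.065  0.161]
hinge [0.56  0.046 0.192]
lemon [ 0.609 -0.143  0.03 ]
mill [0.608 0.464 0.17 ]
jar [0.633 0.375 0.105]
tin [0.675 0.286 0.072]
saucer [0.454 0.39  0.016]
weight [ 0.521 -0.023  0.19 ]
decoy [0.374 0.134 0.04 ]
```

View pics/crop1.png

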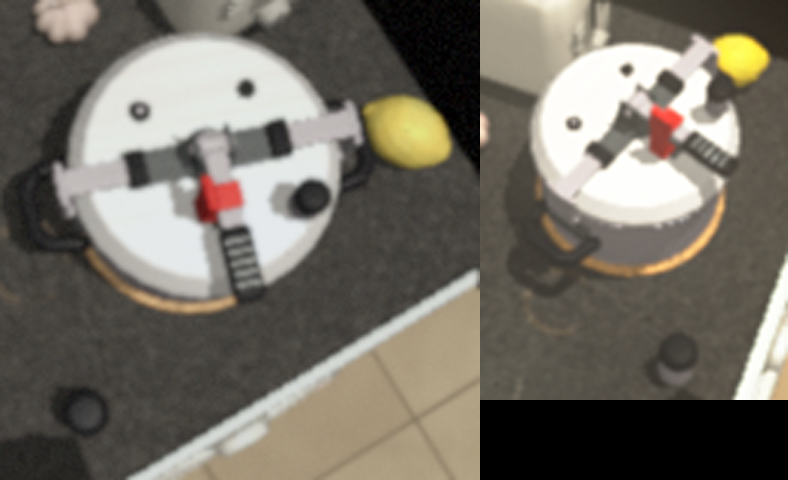

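Confirmed: the lid weight (crop 311,197; cap about 30 px across) is smaller than the one on the worktop (85,411; about 42 px). Its cap sits over the vent, right of the lever. Next I'll refine the key points.

```bash
python3 - <<'E'
from h import *
T=cams.snapshot("top"); S=cams.snapshot("side")
def cent(s,mask,near,name):
    n,l,st,c=cv2.connectedComponentsWithStats(mask.astype(np.uint8))
    i=min((i for i in range(1,n) if st[i,4]>15),key=lambda i:np.hypot(*(c[i]-near)))
    print(name,c[i].round(1),st[i]); return c[i]
def masks(s):
    im=s["img"].astype(int);h=cv2.cvtColor(s["img"],cv2.COLOR_RGB2HSV)
    return im.max(2)<60,(h[...,1]>150)&((h[...,0]<8)|(h[...,0]>172))&(h[...,2]>150), (im.min(2)>175)
mt,ms=masks(T),masks(S)
w=onz(T,373.7,195.7,.203);print("w onz top",w, onz(S,317.9,168.6,.203))
print("w tri",tri(ray(T,373.7,195.7),ray(S,317.9,168.6)))
a=cent(T,mt[0],(374,196),"capT");print(onz(T,*a,.203))
a=cent(T,mt[1],(343,195),"redT");b=cent(S,ms[1],(300,183),"redS");print(tri(ray(T,*a),ray(S,*b)),onz(T,*a,.215))
a=cent(T,mt[2],(202,235),"sauT");b=cent(S,ms[2],(222,285),"sauS");print(onz(T,*a,.013),onz(S,*b,.013))
E
```

```text
w onz top [ 0.51662081 -0.02133355  0.203     ] [ 0.51430135 -0.01970028  0.203     ]
w tri [ 0.51775903 -0.02310628  0.19586216]
capT [373.  195.7] [367 191  12  11  92]
[ 0.51669243 -0.01974538  0.203     ]
redT [342.8 194.5] [337 189  13  12  88]
redS [300.2 178. ] [296 175   9   8  38]
[0.51857795 0.04527278 0.20864369] [0.51727724 0.04614608 0.215     ]
sauT [201.  234.5] [ 179  212   45   46 1623]
sauS [221.4 284.6] [ 202  266   40   38 1219]
[0.45712881 0.38974971 0.013     ] [0.45773981 0.3893963  0.013     ]
```

>>> move_arm([
  [[0.03, 0.06, 0.05, 0, 0, 0.14, 0.2], [0.06, 0.12, 0.1, 0, 0, 0.28, 0.3], [0.09, 0.18, 0.12, 0, 0, 0.42, 0.4], [0.12, 0.24, 0.12, 0, 0, 0.56, 0.4], [0.15, 0.3, 0.12, 0, 0, 0.7, 0.4], [0.18, 0.36, 0.12, 0, 0, 0.84, 0.4], [0.2, 0.42, 0.12, 0, 0, 0.98, 0.4], [0.22, 0.48, 0.12, 0, 0, 1.12, 0.4], [0.235, 0.51, 0.12, 0, 0, 1.26, 0.4], [0.245, 0.535, 0.12, 0, 0, 1.288, 0.4]],
])

```text
clock: 1.3
position: [0.4714, -0.1335, 0.348]
tool_rot: [[-0.168, 0.986, 0.001], [0.986, 0.168, -0.0], [-0.001, 0.001, -1.0]]
force: [1.0, -0.7, 0.5]
opening: 0.0513
finger_force: 0.0
```

>>> move_arm([
  [[0.001, 0.007, 0, 0, 0, 0, 0.4], [0.001, 0.007, 0, 0, 0, 0, 0.4], [0.001, 0.007, -0.04, 0, 0, 0, 0.4], [0.001, 0.007, -0.07, 0, 0, 0, 0.4], [0.001, 0.007, -0.09, 0, 0, 0, 0.4], [0.001, 0.007, -0.1, 0, 0, 0, 0.4], [0.001, 0.007, -0.1, 0, 0, 0, 0.4], [0.001, 0.007, -0.1, 0, 0, 0, 0.4]],
])

```text
clock: 2.1
position: [0.4723, -0.1295, 0.2488]
tool_rot: [[-0.164, 0.986, 0.001], [0.986, 0.164, -0.001], [-0.001, 0.001, -1.0]]
force: [-0.5, 0.5, -0.9]
opening: 0.0513
finger_force: 0.0
```

```bash
python3 - <<'E'
from h import *
T=cams.snapshot("top"); S=cams.snapshot("side")
a=cv2.resize(T["img"][120:270,290:440],(400,400),interpolation=cv2.INTER_CUBIC)
b=cv2.resize(S["img"][120:220,240:340],(400,400),interpolation=cv2.INTER_CUBIC)
cv2.imwrite("pics/c2.png",np.hstack([a,b])[...,::-1])
st=r.read_state();print(st["position"],st["q"])
E
```

```text
[ 0.47271881 -0.12922991  0.24950602] [-2.39950821e+01 -1.66953256e+01  1.08742002e+02 -5.52112134e-03
  8.77845904e+01 -3.34694217e+01]
```

View pics/c2.png

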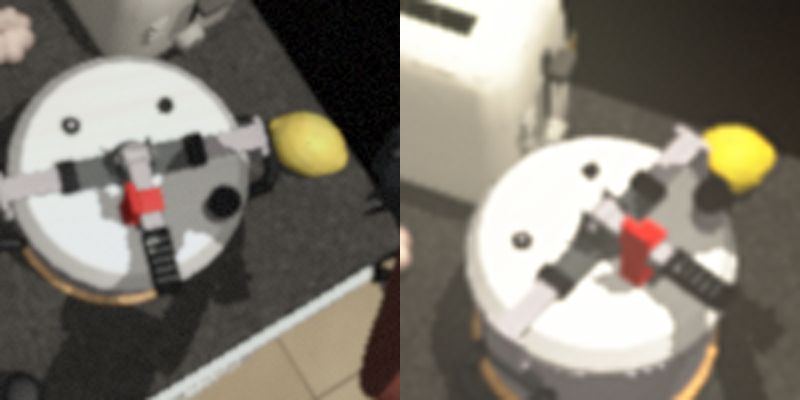

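Nothing was disturbed. The moves are rate-limited, so the arm stopped short of the weight. I'll continue to (0.5175, -0.022).

>>> move_arm([
  [[0.015, 0.035, 0.01, 0, 0, 0, 0.4], [0.03, 0.07, 0.01, 0, 0, 0, 0.4], [0.045, 0.107, 0, 0, 0, 0, 0.4], [0.045, 0.107, 0, 0, 0, 0, 0.4], [0.045, 0.107, 0, 0, 0, 0, 0.4], [0.045, 0.107, 0, 0, 0, 0, 0.4]],
])

```text
clock: 2.8
position: [0.5173, -0.0222, 0.2487]
tool_rot: [[-0.165, 0.986, 0.001], [0.986, 0.165, -0.001], [-0.001, 0.001, -1.0]]
force: [-0.1, 0.6, -0.5]
opening: 0.0511
finger_force: 0.0
```

```bash
python3 - <<'E'
from h import *
S=cams.snapshot("side"); T=cams.snapshot("top")
a=cv2.resize(T["img"][130:250,310:430],(400,400),interpolation=cv2.INTER_CUBIC)
b=cv2.resize(S["img"][120:220,240:340],(400,400),interpolation=cv2.INTER_CUBIC)
cv2.imwrite("pics/c3.png",np.hstack([a,b])[...,::-1])
st=r.read_state();print(st["position"],st["tool_rot"][:,1])
E
```

```text
[ 0.51713881 -0.02250086  0.24842701] [0.98650452 0.16373006 0.00113593]
```

View pics/c3.png

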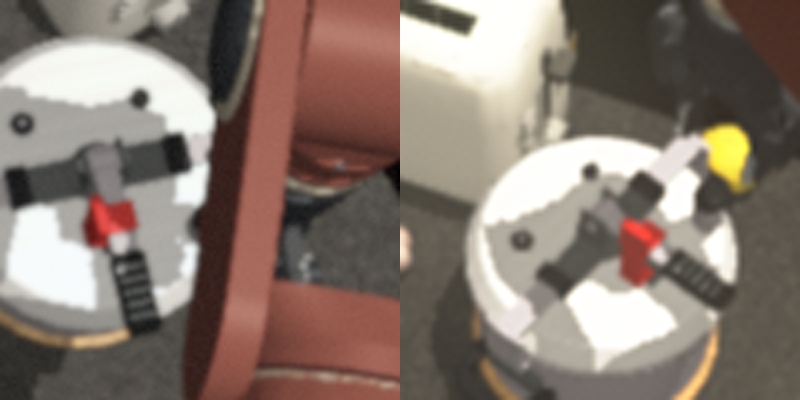

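The top view is blocked by the arm. The side view shows the weight still at (716,195) and the gripper just above it. Descending while watching the force.

>>> move_arm([
  [[0, 0, -0.02, 0, 0, 0, 0.4], [0, 0, -0.04, 0, 0, 0, 0.4], [0, 0, -0.055, 0, 0, 0, 0.4], [0, 0, -0.065, 0, 0, 0, 0.4], [0, 0, -0.075, 0, 0, 0, 0.4], [0, 0, -0.075, 0, 0, 0, 0.4]],
])

```text
clock: 3.5
position: [0.5162, -0.0216, 0.1712]
tool_rot: [[-0.165, 0.986, -0.002], [0.986, 0.165, 0.0], [0.001, -0.002, -1.0]]
force: [-0.1, 0.0, -0.2]
opening: 0.0509
finger_force: 0.0
```

>>> move_arm([
  [[0, 0, 0, 0, 0, 0, 0.5], [0, 0, 0, 0, 0, 0, 0.6], [0, 0, 0, 0, 0, 0, 0.7], [0, 0, 0, 0, 0, 0, 0.8], [0, 0, 0, 0, 0, 0, 0.8], [0, 0, 0, 0, 0, 0, 0.8], [0, 0, 0, 0, 0, 0, 0.8]],
], newtons=25)

```text
clock: 4.2
position: [0.5177, -0.0215, 0.1736]
tool_rot: [[-0.165, 0.986, 0.002], [0.986, 0.165, -0.0], [-0.001, 0.002, -1.0]]
force: [1.3, 0.5, 4.6]
opening: 0.026
finger_force: 24.7
```

Gripped at 26 mm. Lift straight up.

>>> move_arm([
  [[0, 0, 0.01, 0, 0, 0, 0.8], [0, 0, 0.02, 0, 0, 0, 0.8], [0, 0, 0.04, 0, 0, 0, 0.8], [0, 0, 0.07, 0, 0, 0, 0.8], [0, 0, 0.11, 0, 0, 0, 0.8], [0, 0, 0.13, 0, 0, 0, 0.8], [0, 0, 0.13, 0, 0, 0, 0.8]],
])

```text
clock: 4.9
position: [0.5185, -0.0218, 0.3074]
tool_rot: [[-0.165, 0.986, 0.007], [0.986, 0.165, -0.001], [-0.003, 0.007, -1.0]]
force: [-0.1, -0.1, -0.9]
opening: 0.0262
finger_force: 24.7
```

>>> move_arm([
  [[-0.003, 0.025, 0, 0, 0, 0, 0.8], [-0.01, 0.065, 0, 0, 0, 0, 0.8], [-0.016, 0.11, 0, 0, 0, 0, 0.8], [-0.023, 0.155, 0, 0, 0, 0, 0.8], [-0.03, 0.2, 0, 0, 0, 0, 0.8], [-0.037, 0.245, 0, 0, 0, 0, 0.8], [-0.044, 0.29, 0, 0, 0, 0, 0.8], [-0.05, 0.335, 0, 0, 0, 0, 0.8], [-0.056, 0.375, 0, 0, 0, 0, 0.8], [-0.06, 0.4, 0, 0, 0, 0, 0.8]],
])

```text
clock: 5.9
position: [0.4552, 0.3806, 0.3]
tool_rot: [[-0.168, 0.986, -0.004], [0.986, 0.168, -0.002], [-0.001, -0.004, -1.0]]
force: [0.4, -0.6, -0.6]
opening: 0.0262
finger_force: 24.7
```

>>> move_arm([
  [[-0.01, 0.04, -0.01, 0, 0, 0, 0.8], [-0.01, 0.04, -0.02, 0, 0, 0, 0.8], [-0.01, 0.04, -0.02, 0, 0, 0, 0.8], [-0.01, 0.04, -0.02, 0, 0, 0, 0.8]],
])

```text
clock: 6.3
position: [0.4467, 0.4175, 0.281]
tool_rot: [[-0.165, 0.986, -0.002], [0.986, 0.165, -0.002], [-0.002, -0.003, -1.0]]
force: [0.1, -1.0, -1.0]
opening: 0.0262
finger_force: 24.7
```

>>> move_arm([
  [[0.011, -0.028, 0, 0, 0, 0, 0.8], [0.011, -0.028, -0.04, 0, 0, 0, 0.8], [0.011, -0.028, -0.08, 0, 0, 0, 0.8], [0.011, -0.028, -0.12, 0, 0, 0, 0.8], [0.011, -0.028, -0.16, 0, 0, 0, 0.8], [0.011, -0.028, -0.2, 0, 0, 0, 0.8], [0.011, -0.028, -0.23, 0, 0, 0, 0.8], [0.011, -0.028, -0.24, 0, 0, 0, 0.8], [0.011, -0.028, -0.24, 0, 0, 0, 0.8], [0.011, -0.028, -0.24, 0, 0, 0, 0.8]],
])

```text
clock: 7.3
position: [0.4595, 0.3909, 0.0448]
tool_rot: [[-0.165, 0.986, 0.003], [0.986, 0.165, 0.002], [0.001, 0.003, -1.0]]
force: [0.6, 0.1, -0.9]
opening: 0.026
finger_force: 24.8
```

```bash
python3 - <<'E'
from h import *
S=cams.snapshot("side"); T=cams.snapshot("top")
a=cv2.resize(T["img"][180:300,140:260],(400,400),interpolation=cv2.INTER_CUBIC)
b=cv2.resize(S["img"][230:330,170:270],(400,400),interpolation=cv2.INTER_CUBIC)
cv2.imwrite("pics/c4.png",np.hstack([a,b])[...,::-1])
print(r.read_state()["position"])
E
```

```text
[0.45987606 0.39146049 0.04556327]
```

View pics/c4.png

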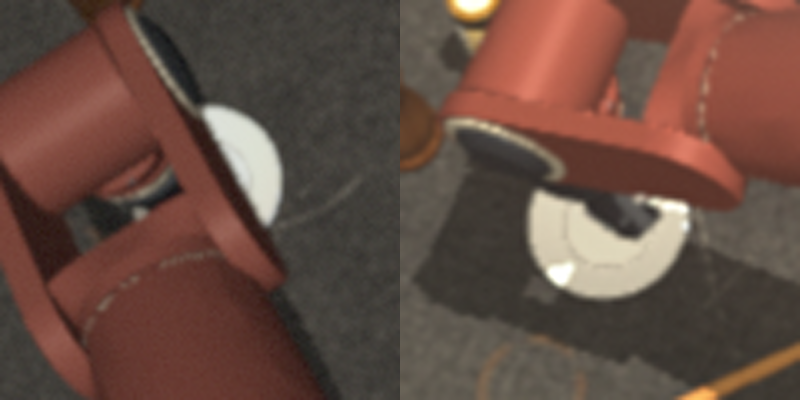

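The fingers are over the saucer's middle and the saucer has not moved. Lower gently.

>>> move_arm([
  [[-0.002, -0.001, -0.01, 0, 0, 0, 0.8], [-0.002, -0.001, -0.018, 0, 0, 0, 0.8], [-0.002, -0.001, -0.022, 0, 0, 0, 0.8], [-0.002, -0.001, -0.024, 0, 0, 0, 0.8], [-0.002, -0.001, -0.025, 0, 0, 0, 0.8], [-0.002, -0.001, -0.025, 0, 0, 0, 0.8]],
])

```text
clock: 8.0
position: [0.4573, 0.3905, 0.0204]
tool_rot: [[-0.165, 0.986, 0.002], [0.986, 0.165, 0.001], [0.001, 0.002, -1.0]]
force: [-2.8, -2.6, 12.8]
opening: 0.0266
finger_force: 24.5
```

>>> move_arm([
  [[0, 0, -0.001, 0, 0, 0, 0.8], [0, 0, -0.002, 0, 0, 0, 0.8], [0, 0, -0.002, 0, 0, 0, 0.8]],
])

```text
clock: 8.3
position: [0.4585, 0.3906, 0.0196]
tool_rot: [[-0.166, 0.986, 0.004], [0.986, 0.166, 0.002], [0.001, 0.005, -1.0]]
force: [-1.5, -4.5, 16.6]
opening: 0.0262
finger_force: 24.9
```

It has touched down. I'll ease the push off a little and release slowly.

>>> move_arm([
  [[0, 0, 0.002, 0, 0, 0, 0.8], [0, 0, 0.002, 0, 0, 0, 0.7], [0, 0, 0.002, 0, 0, 0, 0.65], [0, 0, 0.002, 0, 0, 0, 0.6], [0, 0, 0.002, 0, 0, 0, 0.5], [0, 0, 0.002, 0, 0, 0, 0.4], [0, 0, 0.002, 0, 0, 0, 0.4], [0, 0, 0.002, 0, 0, 0, 0.4]],
])

```text
clock: 9.1
position: [0.4558, 0.3894, 0.0174]
tool_rot: [[-0.165, 0.986, -0.0], [0.986, 0.165, -0.0], [-0.0, -0.0, -1.0]]
force: [-0.0, 0.1, 0.4]
opening: 0.0509
finger_force: 0.0
```

>>> move_arm([
  [[0, 0, 0.01, 0, 0, 0, 0.4], [0, 0, 0.025, 0, 0, 0, 0.4], [0, 0, 0.045, 0, 0, 0, 0.4], [0, 0, 0.08, 0, 0, 0, 0.4], [0, 0, 0.12, 0, 0, 0, 0.4], [0, 0, 0.16, 0, 0, 0, 0.4], [0, 0, 0.2, 0, 0, 0, 0.5], [0, 0, 0.24, 0, 0, 0, 0.6], [0, 0, 0.27, 0, 0, 0, 0.8], [0, 0, 0.28, 0, 0, 0, 1.0]],
])

```text
clock: 10.1
position: [0.4573, 0.3904, 0.3045]
tool_rot: [[-0.165, 0.986, 0.008], [0.986, 0.165, 0.005], [0.004, 0.009, -1.0]]
force: [0.9, -0.7, -0.1]
opening: 0.0058
finger_force: 0.0
```

>>> move_arm([
  [[0.01, -0.04, 0, 0, 0, 0, 1], [0.02, -0.08, 0, 0, 0, 0, 1], [0.03, -0.12, 0, 0, 0, 0, 1], [0.03, -0.16, 0, 0, 0, 0, 1], [0.04, -0.2, 0, 0, 0, 0, 1], [0.04, -0.2, 0, 0, 0, 0, 1]],
])

```text
clock: 10.7
position: [0.4963, 0.1857, 0.2969]
tool_rot: [[-0.16, 0.987, -0.001], [0.987, 0.16, -0.002], [-0.002, -0.001, -1.0]]
force: [-0.0, 0.3, 0.1]
opening: 0.0
finger_force: 0.0
```

```bash
python3 - <<'E'
from h import *
S=cams.snapshot("side"); T=cams.snapshot("top")
a=cv2.resize(T["img"][180:300,140:260],(400,400),interpolation=cv2.INTER_CUBIC)
b=cv2.resize(S["img"][230:330,170:270],(400,400),interpolation=cv2.INTER_CUBIC)
cv2.imwrite("pics/c5.png",np.hstack([a,b])[...,::-1])
print(r.read_state()["position"])
E
```

```text
[0.49576933 0.1888954  0.29706616]
```

View pics/c5.png

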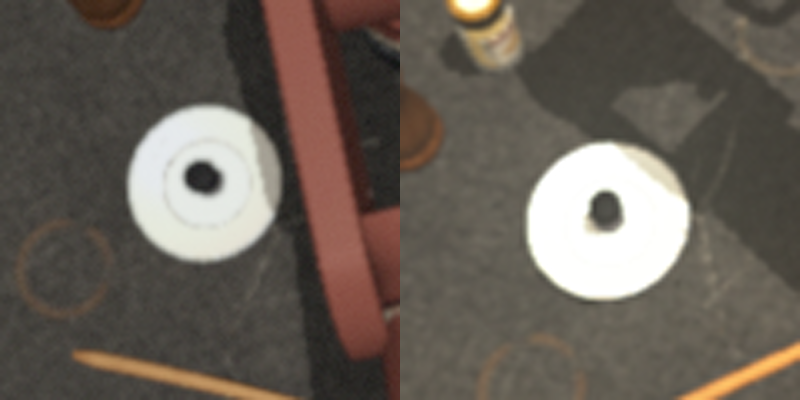

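The weight stands upright at the saucer's middle (top crop 203,178) and the saucer has not moved. Next is the catch: closed fingers go right of the tab.

>>> move_arm([
  [[0.005, -0.04, 0, 0, 0, 0, 1], [0.01, -0.08, 0, 0, 0, 0, 1], [0.015, -0.12, 0, 0, 0, 0, 1], [0.023, -0.165, 0, 0, 0, 0, 1], [0.023, -0.165, 0, 0, 0, 0, 1], [0.023, -0.165, 0, 0, 0, 0, 1]],
])

```text
clock: 11.4
position: [0.519, 0.0251, 0.2972]
tool_rot: [[-0.165, 0.986, -0.001], [0.986, 0.165, 0.001], [0.001, -0.001, -1.0]]
force: [-0.8, -0.0, -0.3]
opening: 0.0
finger_force: 0.0
```

>>> move_arm([
  [[0, 0, -0.025, 0, 0, 0, 1], [0, 0, -0.05, 0, 0, 0, 1], [0, 0, -0.07, 0, 0, 0, 1], [0, 0, -0.08, 0, 0, 0, 1], [0, 0, -0.088, 0, 0, 0, 1], [0, 0, -0.088, 0, 0, 0, 1]],
])

```text
clock: 12.0
position: [0.5186, 0.0255, 0.2089]
tool_rot: [[-0.167, 0.986, -0.001], [0.986, 0.167, 0.0], [0.0, -0.001, -1.0]]
force: [0.1, 0.4, -0.4]
opening: 0.0004
finger_force: 0.0
```

>>> move_arm([
  [[-0.001, 0.007, 0, 0, 0, 0, 1], [-0.003, 0.015, 0, 0, 0, 0, 1], [-0.004, 0.023, 0, 0, 0, 0, 1], [-0.005, 0.031, 0, 0, 0, 0, 1], [-0.007, 0.04, 0, 0, 0, 0, 1], [-0.008, 0.048, 0, 0, 0, 0, 1], [-0.01, 0.058, 0, 0, 0, 0, 1], [-0.011, 0.066, 0, 0, 0, 0, 1], [-0.011, 0.066, 0, 0, 0, 0, 1], [-0.011, 0.066, 0, 0, 0, 0, 1]],
])

```text
clock: 13.0
position: [0.508, 0.0907, 0.2096]
tool_rot: [[-0.166, 0.986, -0.0], [0.986, 0.166, -0.0], [-0.0, -0.0, -1.0]]
force: [-0.3, -0.5, 0.6]
opening: 0.0
finger_force: 0.0
```

>>> move_arm([
  [[0, 0, 0.04, 0, 0, 0, 1], [0, 0, 0.08, 0, 0, 0, 1], [-0.04, 0, 0.12, 0, 0, 0, 0.7], [-0.08, -0.04, 0.13, 0, 0, 0, 0.4], [-0.12, -0.08, 0.13, 0, 0, 0, 0.4], [-0.12, -0.12, 0.13, 0, 0, 0, 0.4], [-0.12, -0.16, 0.13, 0, 0, 0, 0.4], [-0.12, -0.2, 0.13, 0, 0, 0, 0.4], [-0.12, -0.22, 0.13, 0, 0, 0, 0.4]],
])

```text
clock: 13.9
position: [0.3873, -0.1324, 0.3397]
tool_rot: [[-0.161, 0.987, 0.0], [0.987, 0.161, -0.001], [-0.001, 0.0, -1.0]]
force: [0.3, 0.3, -0.2]
opening: 0.0511
finger_force: 0.0
```

```bash
python3 - <<'E'
from h import *
S=cams.snapshot("side"); T=cams.snapshot("top")
a=cv2.resize(T["img"][130:250,280:400],(480,480),interpolation=cv2.INTER_CUBIC)
b=cv2.resize(S["img"][130:230,240:320],(320,400),interpolation=cv2.INTER_CUBIC)
b=cv2.copyMakeBorder(b,0,80,0,0,cv2.BORDER_CONSTANT)
cv2.imwrite("pics/c6.png",np.hstack([a,b])[...,::-1])
s=r.read_state();print(s["position"],s["q"])
E
```

```text
[ 0.38752435 -0.13181281  0.33938864] [-2.92079990e+01 -3.02035544e+01  1.10137355e+02 -3.09426946e-02
  1.00097674e+02 -3.84302712e+01]
```

View pics/c6.png

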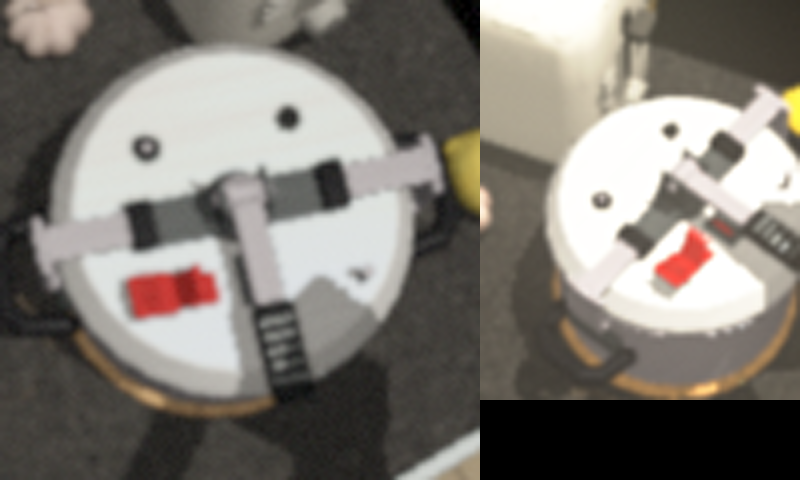

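The catch is flipped fully over to the left (red at crop 170,290), and the lever from (262,270) to the grip (284,350) is free. I'll work out the lever line and the pre-grasp pose.

```bash
cat > lev.py <<'E'
from h import *
from scipy.spatial.transform import Rotation as Ro
yaw=np.radians(9.7); xl=np.array([np.cos(yaw),np.sin(yaw),0]); yl=np.array([-np.sin(yaw),np.cos(yaw),0]); Z=np.array([0,0,1.])
def tool(a): # a = deg below horizontal
    a=np.radians(a); z=np.cos(a)*xl-np.sin(a)*Z; y=-yl; return np.c_[np.cross(y,z),y,z]
E
python3 - <<'E'
from lev import *
T=cams.snapshot("top"); S=cams.snapshot("side")
f=lambda x,y:(280+x/4,130+y/4)
g=onz(T,*f(284,350),.1895); k=onz(T,*f(262,270),.188); h=onz(T,*f(241,190),.196); print(g,k,h)
gs=onz(S,240+773/4-480/4,130+230/4,.1895);print("side grip",gs)
L,R=onz(T,*f(50,245),.155),onz(T,*f(430,165),.155);print(L,R,np.degrees(np.arctan2(-(L-R)[0],(L-R)[1])))
G=np.array([*(g[:2]),.182]); s=r.read_state()
Rt=tool(50); P=G+(.019-.09)*Rt[:,2]
print("rotvec",(Ro.from_matrix(Rt)*Ro.from_matrix(s["tool_rot"]).inv()).as_rotvec(),"d",P-s["position"],P,Rt[:,2])
E
```

```text
[0.47215817 0.02679108 0.1895    ] [0.5163025 0.0369043 0.188    ] [0.55901479 0.04785223 0.196     ]
side grip [0.47849789 0.02713849 0.1895    ]
[0.53855741 0.15143721 0.155     ] [ 0.58315927 -0.06600884  0.155     ] 11.591555733512857
rotvec [ 0.62847609 -0.44740227 -1.49663302] d [ 0.0393071   0.14873746 -0.10318622] [0.42717271 0.01910157 0.23638916] [ 0.63359798  0.10830289 -0.76604444]
```

>>> move_arm([
  [[0, 0.015, 0, 0.055, -0.04, -0.13, 0.4], [0, 0.03, 0, 0.11, -0.08, -0.26, 0.4], [0, 0.045, 0, 0.165, -0.12, -0.39, 0.4], [0, 0.06, 0, 0.22, -0.16, -0.52, 0.4], [0, 0.075, 0, 0.275, -0.195, -0.65, 0.4], [0, 0.09, 0, 0.33, -0.235, -0.78, 0.4], [0, 0.105, 0, 0.385, -0.27, -0.91, 0.4], [0, 0.12, 0, 0.44, -0.31, -1.04, 0.4], [0, 0.135, 0, 0.49, -0.35, -1.17, 0.4], [0.01, 0.15, 0, 0.545, -0.39, -1.3, 0.4]],
])

```text
clock: 15.1
position: [0.4115, 0.02, 0.3401]
tool_rot: [[0.753, 0.358, 0.552], [0.325, -0.932, 0.161], [0.572, 0.058, -0.818]]
force: [-0.1, -0.6, -0.2]
opening: 0.051
finger_force: 0.0
```

```bash
sed -i 's/9\.7/11.5/' lev.py; cat >> lev.py <<'E'
H=np.array([.561,.046,.182])
def to(P,Rt):
    s=r.read_state(); print("now",s["position"].round(4),s["q"].round(1),s["force"].round(1))
    print("d",(P-s["position"]).round(4),"rv",(Ro.from_matrix(Rt)*Ro.from_matrix(s["tool_rot"]).inv()).as_rotvec().round(3))
def pose(th,a,back=0.):
    Rt=tool(a); return H+.092*(-np.cos(th)*xl+np.sin(th)*Z)+(.019-back)*Rt[:,2],Rt
E
python3 -c "
from lev import *
to(*pose(0,50,.09))"
```

```text
now [0.4115 0.02   0.3401] [-22.3 -57.9 129.3  21.3  80.5  47.5] [-0.1 -0.6 -0.2]
d [ 0.0146 -0.0014 -0.1037] rv [ 0.08  -0.068 -0.163]
```

Joint 2 is at its range limit, so I'll use a steeper tool: 70° below horizontal.

```bash
python3 -c "
from lev import *
to(*pose(0,70,.09))"
```

```text
now [0.4115 0.02   0.3401] [-22.3 -57.9 129.3  21.3  80.5  47.5] [-0.1 -0.6 -0.2]
d [ 0.0355  0.0028 -0.0914] rv [-0.018  0.267 -0.172]
```

>>> move_arm([
  [[0.02, 0, 0, 0, 0.1, -0.06, 0.4], [0.035, 0.003, 0, -0.01, 0.2, -0.12, 0.4], [0.0355, 0.003, -0.02, -0.018, 0.267, -0.172, 0.4], [0.0355, 0.003, -0.05, -0.018, 0.267, -0.172, 0.4], [0.0355, 0.003, -0.08, -0.018, 0.267, -0.172, 0.4], [0.0355, 0.003, -0.0914, -0.018, 0.267, -0.172, 0.4], [0.0355, 0.003, -0.0914, -0.018, 0.267, -0.172, 0.4]],
])

```text
clock: 15.8
position: [0.4458, 0.0233, 0.2483]
tool_rot: [[0.92, 0.208, 0.333], [0.196, -0.978, 0.069], [0.34, 0.002, -0.94]]
force: [0.8, 0.2, 1.1]
opening: 0.0514
finger_force: 0.0
```

```bash
python3 -c "
from lev import *
T=cams.snapshot('top');S=cams.snapshot('side')
a=cv2.resize(T['img'][130:250,280:400],(400,400),interpolation=cv2.INTER_CUBIC)
b=cv2.resize(S['img'][120:220,260:360],(400,400),interpolation=cv2.INTER_CUBIC)
cv2.imwrite('pics/c7.png',np.hstack([a,b])[...,::-1])
to(*pose(0,70,0))"
```

```text
now [0.4473 0.0226 0.252 ] [-11.6 -39.3 125.4   8.   75.4  65.7] [0.3 0.1 0.2]
d [ 0.03    0.0064 -0.0878] rv [ 0.003  0.004 -0.007]
```

View pics/c7.png

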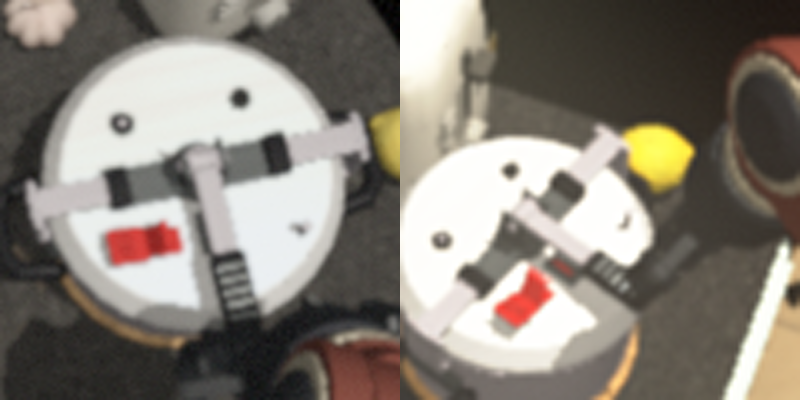

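Joints are well inside range, and the gripper is behind and above the lever end (top crop 235,320), in line with it. Descend along the tool axis.

>>> move_arm([
  [[0.007, 0.0015, -0.02, 0, 0, 0, 0.4], [0.014, 0.003, -0.04, 0, 0, 0, 0.4], [0.02, 0.0045, -0.06, 0, 0, 0, 0.4], [0.026, 0.0055, -0.077, 0, 0, 0, 0.4], [0.03, 0.0065, -0.087, 0, 0, 0, 0.4], [0.03, 0.0065, -0.087, 0, 0, 0, 0.4], [0.03, 0.0065, -0.087, 0, 0, 0, 0.4]],
])

```text
clock: 16.6
position: [0.4776, 0.0285, 0.165]
tool_rot: [[0.918, 0.206, 0.338], [0.195, -0.979, 0.067], [0.345, 0.004, -0.939]]
force: [-0.2, 0.1, 0.3]
opening: 0.0512
finger_force: 0.0
```

>>> move_arm([
  [[0, 0, 0, 0, 0, 0, 0.5], [0, 0, 0, 0, 0, 0, 0.6], [0, 0, 0, 0, 0, 0, 0.7], [0, 0, 0, 0, 0, 0, 0.8], [0, 0, 0, 0, 0, 0, 0.85], [0, 0, 0, 0, 0, 0, 0.85], [0, 0, 0, 0, 0, 0, 0.85]],
], newtons=40)

```text
clock: 17.3
position: [0.4773, 0.0278, 0.1644]
tool_rot: [[0.919, 0.206, 0.337], [0.195, -0.979, 0.065], [0.344, 0.006, -0.939]]
force: [-3.3, -4.2, 2.7]
opening: 0.0232
finger_force: 40.7
```

```bash
python3 -c "
from lev import *
s=r.read_state();g=s['position']-.019*s['tool_rot'][:,2];print(g,(g-H)@xl,(g-H)@yl,(g-H)[2],s['opening'],s['finger_force'],s['torque'])
p0,R0=pose(0,70)
for i in range(0,11):
    th=1.07*i/10;p,R=pose(th,70+45*i/10);print((p-p0).round(4),(Ro.from_matrix(R)*Ro.from_matrix(R0).inv()).as_rotvec().round(3))
"
```

```text
[0.47086936 0.02654848 0.18227353] -0.09219925292385504 -0.0010918600179779595 0.00027352865437374474 0.02322581970567696 40.71711301803589 [-0.61881088  0.37737071 -0.10837291]
[0. 0. 0.] [0. 0. 0.]
[-0.0009 -0.0002  0.0094] [-0.016  0.077 -0.   ]
[-0.0008 -0.0002  0.0187] [-0.031  0.154 -0.   ]
[0.0003 0.0001 0.028 ] [-0.047  0.231 -0.   ]
[0.0024 0.0005 0.0371] [-0.063  0.308 -0.   ]
[0.0054 0.0011 0.0458] [-0.078  0.385 -0.   ]
[0.0093 0.0019 0.0541] [-0.094  0.462 -0.   ]
[0.014  0.0029 0.0619] [-0.11   0.539 -0.   ]
[0.0196 0.004  0.0691] [-0.125  0.616 -0.   ]
[0.0258 0.0052 0.0756] [-0.141  0.693 -0.   ]
[0.0326 0.0066 0.0813] [-0.157  0.77  -0.   ]
```

Gripped at 23 mm, with the grasp point in the middle of the grip. Raise it along the arc in two halves.

>>> move_arm([
  [[-0.0005, 0, 0.0047, -0.008, 0.038, 0, 0.85], [-0.001, 0, 0.0094, -0.016, 0.077, 0, 0.85], [-0.001, 0, 0.014, -0.024, 0.115, 0, 0.85], [-0.001, 0, 0.0187, -0.031, 0.154, 0, 0.85], [0, 0, 0.0234, -0.039, 0.193, 0, 0.85], [0, 0, 0.028, -0.047, 0.231, 0, 0.85], [0.0013, 0, 0.0326, -0.055, 0.27, 0, 0.85], [0.0024, 0.0005, 0.0371, -0.063, 0.308, 0, 0.85], [0.004, 0.001, 0.0415, -0.07, 0.346, 0, 0.85], [0.0054, 0.001, 0.0458, -0.078, 0.385, 0, 0.85]],
])

```text
clock: 18.3
position: [0.48, 0.0285, 0.2059]
tool_rot: [[0.977, 0.206, -0.051], [0.206, -0.979, -0.012], [-0.052, 0.001, -0.999]]
force: [-0.2, -5.0, -9.8]
opening: 0.0233
finger_force: 39.8
```

```bash
python3 -c "
from lev import *
s=r.read_state();g=s['position']-.019*s['tool_rot'][:,2];d=g-H;print(np.arctan2(d[2],-d@xl),np.hypot(d[2],d@xl),d@yl,s['opening'],s['q'],s['force'],s['torque'])
p0,R0=s['position'],s['tool_rot']
for th in(.64,.75,.86,.97,1.05,1.08):
    p,R=pose(th,70+45*th/1.07);print(th,(p-p0).round(4),(Ro.from_matrix(R)*Ro.from_matrix(R0).inv()).as_rotvec().round(3))
"
```

```text
0.48254840365242957 0.09242460654828465 -0.001007108617652179 0.023271367990606633 [ -4.93092918 -14.24196429 110.94757554  -0.94214231  86.13908269
  73.2715142 ] [-0.20768709 -5.00646552 -9.78068744] [-0.90033191  0.3567259   0.10498301]
0.64 [0.0064 0.0024 0.0122] [-0.013  0.067 -0.007]
0.75 [0.0113 0.0034 0.0202] [-0.029  0.146 -0.007]
0.86 [0.017  0.0045 0.0276] [-0.045  0.225 -0.007]
0.97 [0.0234 0.0058 0.0342] [-0.062  0.304 -0.007]
1.05 [0.0285 0.0069 0.0386] [-0.074  0.362 -0.007]
1.08 [0.0305 0.0073 0.0401] [-0.078  0.384 -0.007]
```

>>> move_arm([
  [[0.003, 0.001, 0.006, -0.006, 0.034, 0, 0.85], [0.0064, 0.0015, 0.0122, -0.013, 0.067, 0, 0.85], [0.009, 0.002, 0.0162, -0.021, 0.106, 0, 0.85], [0.0113, 0.0025, 0.0202, -0.029, 0.146, 0, 0.85], [0.014, 0.003, 0.024, -0.037, 0.185, 0, 0.85], [0.017, 0.0035, 0.0276, -0.045, 0.225, 0, 0.85], [0.02, 0.004, 0.031, -0.053, 0.265, 0, 0.85], [0.0234, 0.0045, 0.0342, -0.062, 0.304, 0, 0.85], [0.0285, 0.0055, 0.0386, -0.074, 0.362, 0, 0.85], [0.0305, 0.006, 0.0401, -0.078, 0.384, 0, 0.85]],
])

```text
clock: 19.3
position: [0.5103, 0.0348, 0.2463]
tool_rot: [[0.882, 0.205, -0.424], [0.186, -0.979, -0.086], [-0.433, -0.003, -0.902]]
force: [-8.5, -4.9, -7.4]
opening: 0.0232
finger_force: 40.2
```

```bash
python3 -c "
from lev import *
s=r.read_state();g=s['position']-.019*s['tool_rot'][:,2];d=g-H;print(np.arctan2(d[2],-d@xl),np.hypot(d[2],d@xl),d@yl,s['opening'],s['q'],s['force'],s['torque'])
"
```

```text
1.077825296729127 0.09238600583626197 -0.0008361764457976394 0.023216032821810038 [ -1.39200157   4.33280272  92.24489586  -5.84100819 108.39990314
  76.11965402] [-8.51332643 -4.89644179 -7.43792381] [-0.76623224  0.78968354  0.14749424]
```

>>> move_arm([
  [[0.0018, 0.0004, 0.001, 0, 0, 0, 0.85], [0.0035, 0.0007, 0.002, 0, 0, 0, 0.85], [0.0035, 0.0007, 0.002, 0, 0, 0, 0.85], [0.0035, 0.0007, 0.002, 0, 0, 0, 0.85]],
])

```text
clock: 19.7
position: [0.5119, 0.0352, 0.2471]
tool_rot: [[0.881, 0.205, -0.426], [0.186, -0.979, -0.086], [-0.435, -0.003, -0.9]]
force: [-12.3, -6.3, -8.5]
opening: 0.0231
finger_force: 40.5
```

```bash
python3 -c "
from lev import *
s=r.read_state();g=s['position']-.019*s['tool_rot'][:,2];d=g-H;print(np.arctan2(d[2],-d@xl),np.hypot(d[2],d@xl),d@yl,s['opening'],s['force'],s['finger_force'])
T=cams.snapshot('top');S=cams.snapshot('side')
a=cv2.resize(T['img'][130:250,280:400],(400,400),interpolation=cv2.INTER_CUBIC)
b=cv2.resize(S['img'][130:230,250:350],(400,400),interpolation=cv2.INTER_CUBIC)
cv2.imwrite('pics/c8.png',np.hstack([a,b])[...,::-1])
"
```

```text
1.0981346695587328 0.09234179868124208 -0.0007907216124505203 0.02309806888957387 [-12.27361179  -6.31381134  -8.49040873] 40.507641434669495
```

View pics/c8.png

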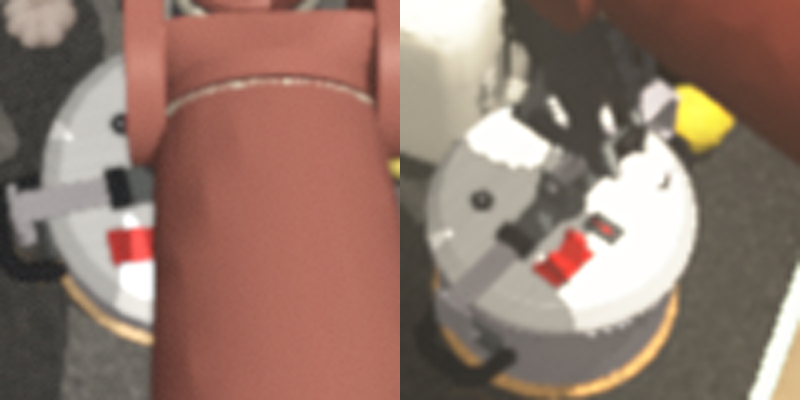

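The left jaw end moved from x≈28 to x≈8 in the crop, about 13 mm outwards. The tangential push is about 15 N against a 6 N spring, so the lever is on its stop. The catch is still flipped over. Handing in.

```bash
python3 -c "
from workcell import r
print(r.hand_in())"
```

```text
the job is handed in; nothing more can be done
None
```

I handed the job in at about 20 s on the clock: the weight stands upright on the saucer, the catch is flipped fully over, and the lever is held against its top stop in the gripper; I saw the left jaw open by about 13 mm, but the arm hid the right jaw.

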